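# Space the lamp carriers evenly with the bridge gauge

### The arm

A 7-joint arm with a two-finger parallel gripper is mounted at the origin on a cart in front of the work surface, level with it; the furniture and walls round the work are solid. World frame = base frame: x ahead of the robot, y to its left, z up, the work surface at z = 0. Lengths are in m, angles in rad, forces in N, time in s.
With the tool pointing down it reaches from about 0.35 to 0.9 m from the base axis. Payload 8.1 kg.
Tool frame: the origin (TCP) lies midway between the tips of the shut fingers; the grasp point (between the pads) lies 19 mm behind it; z points along the fingers, y is the line along which they close (so a half turn about z gives the same grasp; the last joint's range is limited). The gripper opens to 92 mm and grips with 3 to 60 N. Pads are 19 mm wide; open, the fingers measure 130 mm over their backs; the gripper's body (75 mm by 190 mm) begins 47 mm behind the grasp point.
Start: joints at [1.071, 0.434, 0.025, 1.573, -0.012, 1.134, -0.075], TCP at [0.242, -0.576, 0.227] pointing down, gripper open.
Joint ranges: [-2.62, 2.62], [-0.44, 2.09], [-1.27, 1.32], [0.08, 2.57], [-1.32, 4.46], [0.12, 2], [-2.74, 2.74]. Speed limits (rad/s): [2.22, 2.22, 3.01, 3.01, 3.14, 3.14, 3.14].

### API

Orientations are given as a rotation vector (axis times angle).
In Python, from cell import observe, get_image, camera_model, sign_off, recognise, silhouettes gives the robot as it stands.
- The arm moves only by the tool apply_moves, never from a script. Its argument "motion" is a list of rows, each an object of numbers: "x", "y", "z": the shift along the world's x, y, z in cm; "yaw": the turn about the world's z in degrees; "hand": the opening, from -1 (shut) to 1 (fully open), so that 0 is half open. In form: [{"x": .., "y": .., "z": .., "yaw": .., "hand": ..}, ...]. A call has 1 to 10 rows; each row is the pose to reach, as a shift and turn from the pose commanded when the call began; what a row does not reach only later rows make up. A row lasts 1/8 s, in which the tool goes at most 62.5 mm and 10.7 degrees, less where a joint would pass 70% of its speed; a pose out of reach is approached as far as the arm can. A call with a gripper value outside its range is refused whole. The fingers move at their own pace and stop on an object; "newtons" is the grip in N (left out, the last holds). Time passes only in rows, so rows that repeat a pose let the fingers close. It gives the time, the measured TCP pose, the force, the opening and the grip force at its end, in the units of the state.
- observe(): the state, without advancing time (a new reading comes with each control period).
- get_image(name): name is "side" or "top" or "wrist"; returns the picture (480x640x3 uint8, blue, green, red); there is no depth.
- camera_model(name): a dict with "camera_matrix" (3x3 intrinsics, pixels), "T" (4x4, takes a point from camera to world coordinates). Camera axes: x right, y up, looking along -z (the intrinsics and any distortion apply to the point x, -y, -z); pixel columns grow to the right and rows downward; lengths in m; the calibration is good to about 2 mm. A picture is of the moment at which its call begins: read the wrist's pose just before it. camera_model takes no time and is no camera call; for the wrist camera it gives the pose at the moment of the call.
- sign_off(): hands the job in; it is judged then, once.
Trained networks look in the newest picture that a camera, given by its name, has taken for a name from the list of things; names that differ only in an ending like _2 or _b are one class to them, and where a whole thing is asked for, a point or a joint stands for the part that bears it (a point fixed in the world has none). Each returns a list of dicts, best first, with "p" (0 to 1); they miss things now and then, are a little off and sometimes report something else, mostly with a low value. They report only what shows in the picture. A call takes as long as a camera call.
- recognise(query, camera): "rect" ([left, top, right, bottom] in pixels, round what is visible of it).
- silhouettes(query, camera): "mask" (480x640 bool, what is visible of it) and "rect" ([left, top, right, bottom] in pixels, round what is visible of it).
The state is a dict: "clock": time; "joints": joint angles; "dq": joint speeds; "joint_efforts": joint torques, N m; "position": TCP position; "ee_rot": TCP orientation; "force": force on the tool from outside, world axes, zero at the start; "ft_torque": the same for the moment, N m; "width": opening from 0.0 (shut) to 1.0 (fully open); "gripper_force": force on a finger pad.
Only numpy, scipy, OpenCV 4.12 (cv2) and the standard library are available. Lean on these libraries where they do the work, as an engineer would, in place of code of your own. Each camera call takes 0.05 s, during which the arm holds its last target. There are 200 camera calls.

### The job

Take the bridge-shaped spacing gauge out of its sloping cradle and space the three lamp carriers evenly along the rail, starting at the end block: straddle a carrier's foot with the upright gauge and slide it toward the end block until the gauge's leading leg just touches what is ahead (the end block, then the carrier already set), then lift off and step on to the next carrier, so every clear gap ends up 22 mm. Move the carriers only with the gauge, never with the fingers or hand, and leave the other things on the worktop alone. Finish with the gauge standing upright on the worktop, clear of the rail and carriers.

Things in the scene. Friction and masses are not known exactly. Their poses are not given: they have to be found in the camera images.
- gauge: Loose pale wooden gauge, 160 g, an upside-down U, 26 (x) x 76 (y) x 86 (z) mm. Origin: midway between the lower ends of its two legs, z up through the grip. Legs 14 mm thick (y 24 to 38 mm either side), 48 mm clear between, 30 mm clear under the bridge; the lowest 11 mm of the legs is bevelled inside by 5 mm as lead-in. Symmetric. Starts in the cradle, drawn out along its own z.
- gauge_grip (a point): Middle of the gauge's grip, 64 mm up its z axis: a block 26 (x) x 16 (y) mm, from z 42 (top of the 12 mm thick bridge) to 86 mm, to be pinched along the gauge's y.
- cradle: Fixed dark cradle, foot 85 x 102 mm. Origin: centre of its underside. Its sloping floor (centre 42 mm up) faces up and toward the cradle's -x, so the gauge stands in it with its z axis leaning 35 degrees toward the cradle's -x (toward the robot). A 28 mm front wall and 24 mm side cheeks hold the gauge's legs loosely.
- rail: Fixed aluminium rail on the worktop, 77 (x, from -27 to +50 mm) x 400 (y) x 10 mm. Origin: middle of its length, underside. Its y axis runs along the rail toward the end block; yaw varies by up to 9 degrees. Beyond its far (-y) end there is free worktop.
- end_face (a point): Point on the face of the dark end block (30 mm high, at the rail's +y end) that the leading leg meets for the first gap: in line with the carriers' feet, at worktop height; axes as the rail's.
- carrier_1: Carrier nearest the end block: aluminium slider, moves only along the rail's y, stays where left (2.5 N friction). Its foot, 46 (x) x 40 (y) mm, 6 to 28 mm above the worktop, juts out before the rail. Origin: under the foot's middle, at worktop height; axes as the rail's. Lamp holder behind: centre 64 mm in +x, 62 x 40 mm, top 66 mm up. Gap to the block = y distance to end_face less 20 mm.
- carrier_2: Middle carrier, like carrier_1. Clear gap between two carriers = y distance of their origins less 40 mm. When the trailing leg pushes a foot and the leading leg touches what is ahead, the gap is 22 mm (14 mm leg + 8 mm play). All gaps start at 30 mm or more.
- carrier_3: Carrier farthest from the end block, like carrier_1.
- cork_ring: Bystander: cork ring, 86 mm across, 36 mm high, origin under its centre.
- tape_roll: Bystander: roll of black tape, 62 mm across, 19 mm high, origin under its centre.
- battery: Bystander: upright block battery, 18 x 27 x 47 mm, origin under its centre.
- screwdriver: Bystander: screwdriver, 172 mm long along its y, 20 mm high, origin under its centre.
- eraser: Bystander: eraser, 21 x 44 x 12 mm, origin under its centre.

How it is judged:
By the outcome, as a careful person would: the job done as asked, in the order asked, and still so for the second after the job is handed in, with the robot touching nothing.
It also fails if it takes over 61 s, if anything falls off the work surface, if the arm or the gripper's body presses on something with over 40 N, if the wrist force passes 120 N, or if a joint passes its speed limit or range.

## Working session

There is one attempt and no reset: what is moved stays moved. The work goes in short steps, Python scripts to look and compute and a tool call to move; the robot and the scene stay as the last step left them, time stands still between calls to the robot, and variables do not carry over. Pictures are saved under pics/ and viewed, at most 10 in all, crops included, and the job is handed in when it is done.

Besides the shell and the picture viewer there is one more tool, called after "Request:" in YAML: its name, and indented under it one key for each argument. apply_moves: Moves the arm, as the interface text tells. Its arguments: {"type":"object","properties":{"motion":{"type":"array","items":{"type":"object","properties":{"x":{"type":"number"},"y":{"type":"number"},"z":{"type":"number"},"yaw":{"type":"number"},"hand":{"type":"number"}}}},"newtons":{"type":"number"}},"required":["motion"]}

```bash
ls; mkdir -p pics
python3 - <<'E'
from cell import *
import cv2,numpy as np
print(observe())
for n in("top","side"):
    im=get_image(n);cv2.imwrite(f"pics/{n}0.png",im)
    m=camera_model(n);print(n,np.round(m["camera_matrix"],1).tolist(),np.round(m["T"],4).tolist(),[k for k in m])
    for q in("gauge","cradle","rail","carrier_1","cork_ring","battery","screwdriver","eraser","tape_roll"):
        print(q,[(r["rect"],round(r["p"],2)) for r in recognise(q,n)][:4])
E
```

```text
pics
{'clock': 0.0, 'joints': array([ 1.07139914,  0.43524427,  0.02496847,  1.57411118, -0.01157518,
        1.13400167, -0.07510454]), 'dq': array([ 0.00123294,  0.00078003,  0.00113278, -0.00093999,  0.0011962 ,
       -0.00045919,  0.00125298]), 'joint_efforts': array([-1.48309427e-03, -6.67855597e+01,  9.83886011e-01, -3.14459074e+01,
       -6.06981595e-02,  4.31875361e-02,  1.74414445e-04]), 'position': array([ 0.24128046, -0.57598259,  0.22592627]), 'ee_rot': array([-3.07846763e+00, -6.18809571e-01,  7.56438181e-04]), 'force': array([-0.19889838, -0.50939688, -0.09177712]), 'ft_torque': array([ 0.0291669 , -0.04622933, -0.0369144 ]), 'gripper_force': 0.0, 'width': 0.9976006320048914}
top [[543.4, 0.0, 316.4], [0.0, 543.4, 235.3], [0.0, 0.0, 1.0]] [[-0.0243, 0.9944, -0.1028, 0.4264], [-0.9997, -0.0239, 0.0048, 0.0817], [0.0023, 0.1029, 0.9947, 1.4325], [0.0, 0.0, 0.0, 1.0]] ['camera_matrix', 'T']
gauge [([195.1, 226.2, 224.8, 260.0], 0.58), ([183.7, 219.5, 235.2, 262.6], 0.52), ([272.8, 301.7, 279.9, 317.6], 0.36)]
cradle [([186.1, 222.1, 234.9, 259.7], 0.59), ([267.0, 212.4, 
[... 718 characters left out ...]
747], [0.0075, 0.7136, 0.7005, 0.8816], [0.0, 0.0, 0.0, 1.0]] ['camera_matrix', 'T']
gauge [([300.3, 161.2, 327.0, 187.4], 0.69), ([395.7, 301.4, 409.9, 320.0], 0.27)]
cradle [([304.6, 163.0, 343.7, 208.0], 0.77)]
rail [([285.0, 224.3, 354.0, 381.7], 0.61)]
carrier_1 [([301.0, 236.5, 352.9, 262.3], 0.95), ([296.1, 269.2, 355.1, 293.5], 0.62), ([287.2, 312.4, 350.7, 337.8], 0.58)]
cork_ring [([244.3, 176.5, 274.1, 205.7], 0.69)]
battery [([396.3, 299.0, 412.1, 322.2], 0.68), ([302.1, 237.9, 352.4, 261.4], 0.68)]
screwdriver [([212.8, 343.0, 235.6, 421.3], 0.57), ([302.1, 158.3, 328.5, 190.6], 0.42)]
eraser [([238.4, 233.7, 253.5, 243.0], 0.52)]
tape_roll [([226.5, 283.4, 259.1, 311.2], 0.55)]
```

View pics/top0.png

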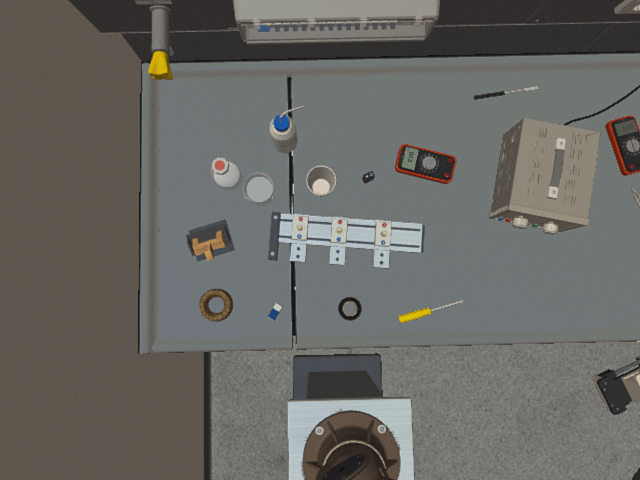

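View pics/side0.png

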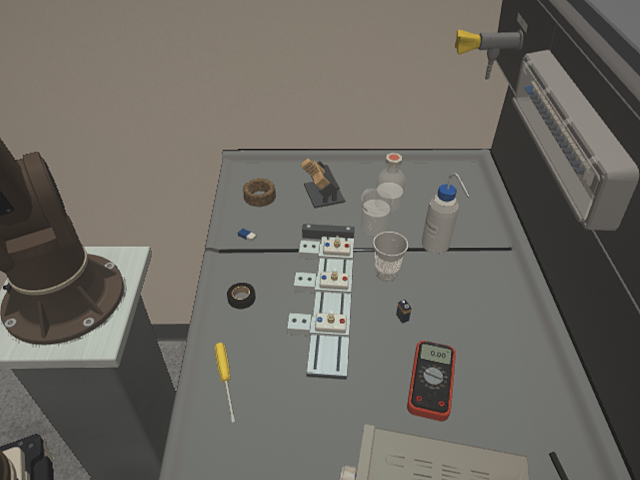

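Top: the cradle with the gauge is near (210,241), its grip pointing down-left. The rail runs from (270,236) to (423,236) with the end block at left (274,235), and the feet are near (298,253), (337,256) and (381,259). The side view agrees, with carriers at (325,246), (325,280) and (318,324).

```bash
cat > h.py <<'E'
from cell import *
import numpy as np, cv2
def ray(m,u,v):
    K=m["camera_matrix"];T=m["T"]
    d=T[:3,:3]@np.array([(u-K[0,2])/K[0,0],-(v-K[1,2])/K[1,1],-1.]);return T[:3,3],d
def bp(m,u,v,z=0.):
    o,d=ray(m,u,v);return o+d*(z-o[2])/d[2]
def pj(m,P):
    T=m["T"];K=m["camera_matrix"];c=(np.atleast_2d(P)-T[:3,3])@T[:3,:3]
    return np.c_[K[0,2]+K[0,0]*c[:,0]/-c[:,2],K[1,2]-K[1,1]*c[:,1]/-c[:,2]]
def state():
    s=observe();from scipy.spatial.transform import Rotation as R
    x=R.from_rotvec(s["ee_rot"]).as_matrix();return s,np.degrees(np.arctan2(x[1,0],x[0,0])),x
E
python3 - <<'E'
from h import *
m=camera_model("top");s=camera_model("side")
for n,u,v,z in[("block top",274,235,.03),("railR top",423,226,.01),("railR bot",423,249,.01),("railL top",277,214,.01),("f1",298,253,.028),("f2",337,256,.028),("f3",381,259,.028),("grip",205,252,.1),("gaugebridge",208,243,.07),("cradle",210,241,.03)]:
    print(n,np.round(bp(m,u,v,z),3))
for u,v in((308,246),(304,280),(299,322)):print(np.round(bp(s,u,v,.028),3))
print(np.round(camera_model("wrist")["T"],3),state()[1])
im=get_image("top");c=cv2.resize(im[200:280,175:275],None,fx=7,fy=7,interpolation=cv2.INTER_CUBIC);cv2.imwrite("pics/c1.png",c)
E
```

```text
block top [0.575 0.185 0.03 ]
railR top [ 0.591 -0.207  0.01 ]
railR bot [ 0.531 -0.204  0.01 ]
railL top [0.633 0.177 0.01 ]
f1 [0.527 0.124 0.028]
f2 [0.517 0.023 0.028]
f3 [ 0.506 -0.091  0.028]
grip [0.53 0.35 0.1 ]
gaugebridge [0.554 0.348 0.07 ]
cradle [0.563 0.351 0.03 ]
[0.526 0.126 0.028]
[0.517 0.02  0.028]
[ 0.507 -0.094  0.028]
[[ 0.387  0.877  0.285  0.319]
 [-0.922  0.368  0.119 -0.542]
 [-0.001 -0.309  0.951  0.385]
 [ 0.     0.     0.     1.   ]] 22.72856890962347
```

View pics/c1.png

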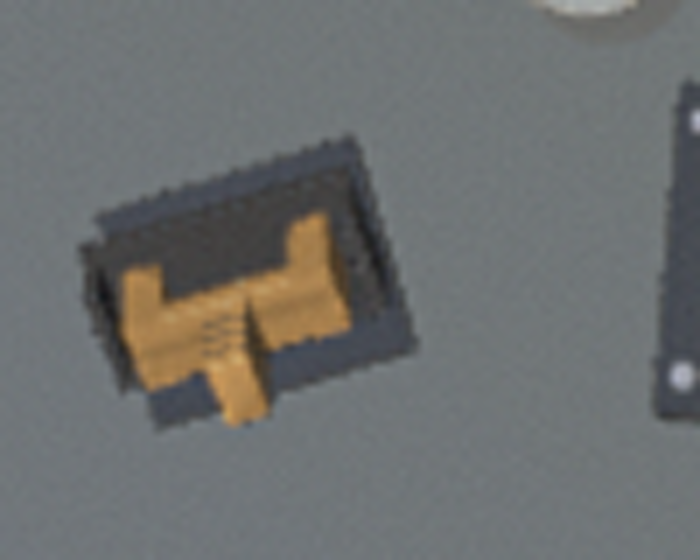

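The crop shows the gauge legs at upper left, (140,290) and (315,240), with the grip end at (240,395). The gauge y axis is turned about +18°. I'm moving the wrist camera over it.

Request:
apply_moves:
  motion:
    - {"x":2.6,"y":4.8,"yaw":10,"hand":0.2}
    - {"x":5.2,"y":9.6,"yaw":20,"hand":0.2}
    - {"x":7.8,"y":14.4,"yaw":30,"hand":0.2}
    - {"x":10.4,"y":19,"yaw":40,"hand":0.2}
    - {"x":13,"y":24,"yaw":50,"hand":0.2}
    - {"x":15.6,"y":28.6,"yaw":60,"hand":0.2}
    - {"x":18.2,"y":33.4,"yaw":70,"hand":0.2}
    - {"x":20.8,"y":38,"yaw":80,"hand":0.2}
    - {"x":23.4,"y":43,"yaw":90,"hand":0.2}
    - {"x":26,"y":47.6,"yaw":100,"hand":0.2}

```text
schema error: expected keys x, y, z, yaw, hand
```

Request:
apply_moves:
  motion:
    - {"x":2.6,"y":4.8,"z":0,"yaw":10,"hand":0.2}
    - {"x":5.2,"y":9.6,"z":0,"yaw":20,"hand":0.2}
    - {"x":7.8,"y":14.4,"z":0,"yaw":30,"hand":0.2}
    - {"x":10.4,"y":19,"z":0,"yaw":40,"hand":0.2}
    - {"x":13,"y":24,"z":0,"yaw":50,"hand":0.2}
    - {"x":15.6,"y":28.6,"z":0,"yaw":60,"hand":0.2}
    - {"x":18.2,"y":33.4,"z":0,"yaw":70,"hand":0.2}
    - {"x":20.8,"y":38,"z":0,"yaw":80,"hand":0.2}
    - {"x":23.4,"y":43,"z":0,"yaw":90,"hand":0.2}
    - {"x":26,"y":47.6,"z":0,"yaw":100,"hand":0.2}

```text
clock: 2.3
position: [0.5023, -0.0988, 0.2271]
ee_rot: [1.497, 2.761, 0.0]
force: [1.4, -0.5, 1.0]
width: 0.603
gripper_force: 0.0
```

Request:
apply_moves:
  motion:
    - {"x":0,"y":5.5,"z":0,"yaw":10,"hand":0.2}
    - {"x":0,"y":11,"z":0,"yaw":20,"hand":0.2}
    - {"x":0,"y":16.5,"z":0,"yaw":30,"hand":0.2}
    - {"x":0,"y":22,"z":0,"yaw":40,"hand":0.2}
    - {"x":0,"y":27.5,"z":0,"yaw":50,"hand":0.2}
    - {"x":0,"y":33,"z":0,"yaw":60,"hand":0.2}
    - {"x":0,"y":38.5,"z":0,"yaw":68,"hand":0.2}
    - {"x":0,"y":44,"z":0,"yaw":75,"hand":0.2}
    - {"x":0,"y":44,"z":0,"yaw":75,"hand":0.2}
    - {"x":0,"y":44,"z":0,"yaw":75,"hand":0.2}

```text
clock: 3.55
position: [0.5016, 0.3392, 0.2264]
ee_rot: [0.483, -3.104, 0.001]
force: [1.1, -1.4, 0.4]
width: 0.602
gripper_force: 0.0
```

Run:
```python
from h import *
s,y,_=state();print(s["position"],y,s["joints"].round(2),s["clock"])
m=camera_model("wrist");print(m["camera_matrix"].round(1).tolist(),m["T"].round(4).tolist())
im=get_image("wrist");cv2.imwrite("pics/w1.png",im)
for q in("gauge","gauge_grip","cradle"):
  r=silhouettes(q,"wrist");print(q,[(t["rect"],round(t["p"],2)) for t in r][:3])
  if q=="gauge":np.save("mask.npy",r[0]["mask"])
np.savez("w1.npz",T=m["T"],camera_matrix=m["camera_matrix"])
```

```text
[0.50157262 0.33922615 0.22640059] -162.29641582703553 [-0.11  0.55 -0.88  1.57  0.44  1.23  0.81] 3.55
[[348.2, 0.0, 314.9], [0.0, 348.2, 241.6], [0.0, 0.0, 1.0]] [[-0.3044, -0.9066, -0.2922, 0.4214], [0.9526, -0.2897, -0.0933, 0.3157], [-0.0, -0.3068, 0.9518, 0.3849], [0.0, 0.0, 0.0, 1.0]]
gauge [([265.7, 242.8, 347.9, 292.8], 0.94)]
gauge_grip [([266.6, 242.3, 346.5, 294.3], 0.67)]
cradle [([254.7, 228.9, 360.3, 306.2], 0.62)]
```

View pics/w1.png

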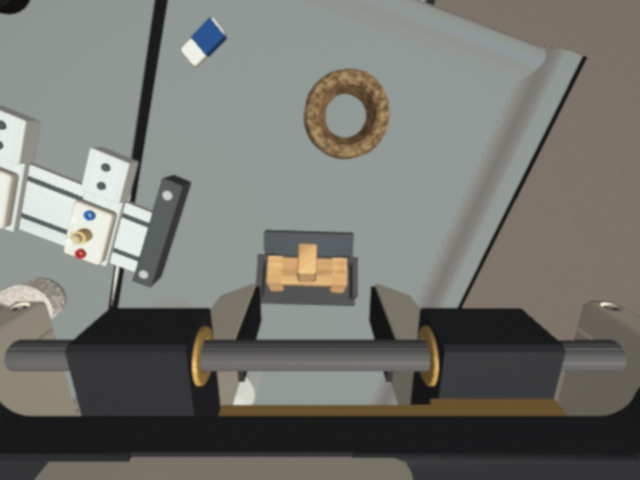

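The wrist view shows the gauge squarely, grip end near (307,250), bridge near (307,270), legs near (270,285) and (345,285). Fitting its pose next.

```bash
cat >> h.py <<'E'
from scipy.optimize import minimize
B=[((-13,-38,0),(13,-24,42)),((-13,24,0),(13,38,42)),((-13,-38,30),(13,38,42)),((-13,-8,42),(13,8,86))]
def pose(x,y,z,yaw,lean):
    c,s=np.cos(np.radians(yaw)),np.sin(np.radians(yaw));l=np.radians(lean)
    Rz=np.array([[c,-s,0],[s,c,0],[0,0,1]]);Ry=np.array([[np.cos(l),0,-np.sin(l)],[0,1,0],[np.sin(l),0,np.cos(l)]])
    return Rz@Ry,np.array([x,y,z])
def render(m,R,t,box,k=4):
    u0,v0,u1,v1=box;o=np.zeros(((v1-v0)*k,(u1-u0)*k),np.uint8)
    for a,b in B:
        P=np.array([[(a,b)[i][0],(a,b)[j][1],(a,b)[l][2]] for i in(0,1) for j in(0,1) for l in(0,1)])/1000.
        p=(pj(m,P@R.T+t)-[u0-.5,v0-.5])*k
        cv2.fillConvexPoly(o,cv2.convexHull(p.astype(np.float32)).round().astype(np.int32),255)
    return cv2.resize(o,(u1-u0,v1-v0),interpolation=cv2.INTER_AREA)/255.
def wood(im,box):
    u0,v0,u1,v1=box;c=im[v0:v1,u0:u1].astype(float)
    return ((c[...,2]-c[...,0])>40).astype(float)
E
python3 - <<'E'
from h import *
m=dict(np.load("w1.npz"));im=cv2.imread("pics/w1.png");box=(245,220,370,320)
w=wood(im,box);cost=lambda p:np.abs(render(m,*pose(p[0],p[1],.042,p[2],35),box)-w).sum()
best=None
for x0 in(.55,.565,.58):
    r=minimize(cost,[x0,.355,18],method="Nelder-Mead",options=dict(initial_simplex=[[x0,.355,18],[x0+.01,.355,18],[x0,.365,18],[x0,.355,23]]))
    if best is None or r.fun<best.fun:best=r
p=best.x;R,t=pose(p[0],p[1],.042,p[2],35);print(p,best.fun,w.sum(),"grip",R@[0,0,.064]+t,R@[0,0,.068]+t)
mt=camera_model("top");it=cv2.imread("pics/top0.png");bt=(185,215,240,270);wt=wood(it,bt)
ct=lambda p:np.abs(render(mt,*pose(p[0],p[1],.042,p[2],35),bt)-wt).sum()
r=minimize(ct,p,method="Nelder-Mead");print("top",r.x,r.fun,wt.sum())
o=cv2.resize(im[220:320,245:370],None,fx=6,fy=6,interpolation=cv2.INTER_CUBIC)
e=cv2.Canny((cv2.resize(render(m,R,t,box,6),None,fx=6,fy=6)*255).astype(np.uint8),80,160);o[e>0]=(0,255,0);cv2.imwrite("pics/f1.png",o)
E
```

```text
[ 0.56891144  0.35373845 15.79583646] 128.7764705882353 2807.0 grip [0.53358876 0.34374591 0.09442573] [0.53138109 0.34312138 0.09770234]
top [ 0.56822674  0.35355221 15.63721259] 62.858823529411765 466.0
```

View pics/f1.png

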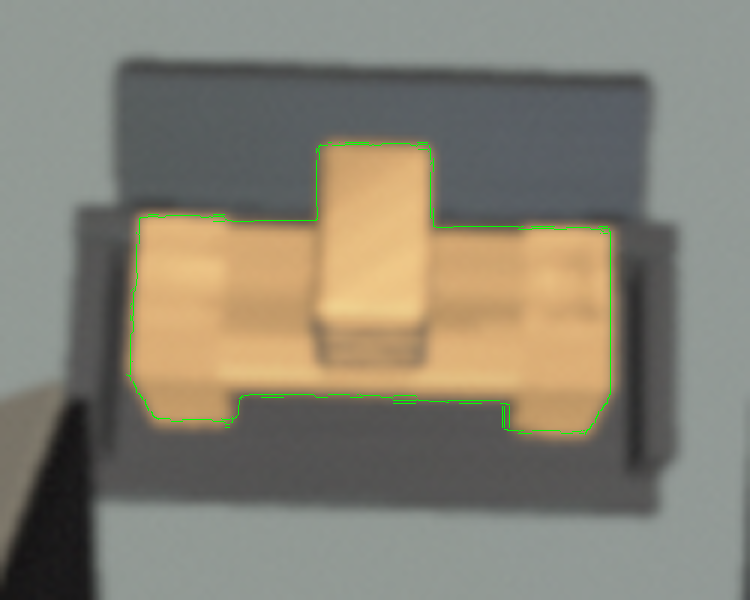

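The fitted outline (green) lies on the gauge's edges: grip at (375,230) in the crop, legs at both sides. Now I'll descend and grip it.

Request:
apply_moves:
  motion:
    - {"x":2.9,"y":0.35,"z":-3,"yaw":-1.9,"hand":-0.3}
    - {"x":2.9,"y":0.35,"z":-6,"yaw":-1.9,"hand":-0.3}
    - {"x":2.9,"y":0.35,"z":-9,"yaw":-1.9,"hand":-0.3}
    - {"x":2.9,"y":0.35,"z":-11,"yaw":-1.9,"hand":-0.3}
    - {"x":2.9,"y":0.35,"z":-13,"yaw":-1.9,"hand":-0.3}
    - {"x":2.9,"y":0.35,"z":-14.7,"yaw":-1.9,"hand":-0.3}
    - {"x":2.9,"y":0.35,"z":-14.7,"yaw":-1.9,"hand":-0.3}

```text
clock: 4.62
position: [0.5301, 0.3425, 0.0785]
ee_rot: [0.432, -3.11, 0.001]
force: [0.1, -1.1, -0.5]
width: 0.348
gripper_force: 0.0
```

Request:
apply_moves:
  motion:
    - {"x":0,"y":0,"z":0,"yaw":0,"hand":-0.8}
    - {"x":0,"y":0,"z":0,"yaw":0,"hand":-1}
    - {"x":0,"y":0,"z":0,"yaw":0,"hand":-1}
    - {"x":0,"y":0,"z":0,"yaw":0,"hand":-1}
  newtons: 20

```text
clock: 5.12
position: [0.5309, 0.3433, 0.0805]
ee_rot: [-0.432, 3.111, 0.001]
force: [-1.1, -0.8, 6.8]
width: 0.172
gripper_force: 20.0
```

Request:
apply_moves:
  motion:
    - {"x":-0.28,"y":-0.08,"z":0.41,"yaw":0,"hand":-1}
    - {"x":-0.55,"y":-0.16,"z":0.82,"yaw":0,"hand":-1}
    - {"x":-1.1,"y":-0.31,"z":1.64,"yaw":0,"hand":-1}
    - {"x":-1.66,"y":-0.47,"z":2.46,"yaw":0,"hand":-1}
    - {"x":-2.2,"y":-0.62,"z":3.28,"yaw":0,"hand":-1}
    - {"x":-2.76,"y":-0.78,"z":4.1,"yaw":0,"hand":-1}
    - {"x":-3.3,"y":-0.94,"z":4.9,"yaw":0,"hand":-1}
    - {"x":-4.4,"y":-1.25,"z":6.6,"yaw":0,"hand":-1}
    - {"x":-5.5,"y":-1.56,"z":9,"yaw":0,"hand":-1}
    - {"x":-5.5,"y":-1.56,"z":9,"yaw":0,"hand":-1}

```text
clock: 6.38
position: [0.4751, 0.3284, 0.1722]
ee_rot: [-0.434, 3.108, 0.002]
force: [0.7, 0.0, -1.5]
width: 0.173
gripper_force: 20.0
```

Run:
```python
from h import *
s,y,_=state();print(s["position"],y,s["force"],s["width"])
m=camera_model("wrist");im=get_image("wrist");cv2.imwrite("pics/w2.png",im);np.savez("w2.npz",T=m["T"],camera_matrix=m["camera_matrix"])
r=silhouettes("gauge","wrist");print([(t["rect"],round(t["p"],2)) for t in r][:3])
w=wood(im,(0,0,640,480));n,l,st,_=cv2.connectedComponentsWithStats(w.astype(np.uint8));print(st[st[:,4]>300])
for q in("carrier_1","end_face"):print([(t["rect"],round(t["p"],2)) for t in recognise(q,"wrist")])
```

```text
[0.47510039 0.3283957  0.1722168 ] -164.11017349455435 [ 0.74871453  0.01152233 -1.54241078] 0.17305815032024635
[([244.1, 284.6, 387.5, 341.0], 0.8)]
[[     0      0    640    480 294644]
 [   303     96     97     98   4762]
 [    43    282     25     19    320]
 [   296    285     40     56   2145]
 [   272    327     10     60    398]
 [   349    327     10     60    346]
 [   135    399    346     17   4207]]
[([32.6, 184.8, 117.4, 316.8], 0.85), ([0.0, 163.2, 4.8, 207.3], 0.47), ([159.3, 40.9, 210.8, 93.3], 0.47)]
[([2.5, 161.4, 178.1, 340.7], 0.84)]
```

View pics/w2.png

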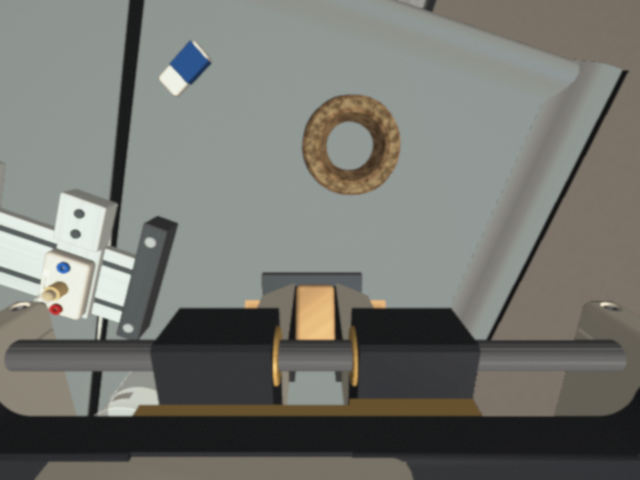

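The gauge is held, its grip between the pads at (315,310) and the leg ends at (250,303) and (378,303). Next I'll bring it over free worktop, turned to the rail's yaw (about -5°), and pivot it upright there.

Request:
apply_moves:
  motion:
    - {"x":-1.5,"y":-3,"z":-2,"yaw":-5,"hand":-1}
    - {"x":-3,"y":-6,"z":-4,"yaw":-10.5,"hand":-1}
    - {"x":-5,"y":-8.8,"z":-5,"yaw":-16,"hand":-1}
    - {"x":-6.5,"y":-8.8,"z":-7,"yaw":-21.1,"hand":-1}
    - {"x":-6.5,"y":-8.8,"z":-9.5,"yaw":-21.1,"hand":-1}
    - {"x":-6.5,"y":-8.8,"z":-11.5,"yaw":-21.1,"hand":-1}
    - {"x":-6.5,"y":-8.8,"z":-11.5,"yaw":-21.1,"hand":-1}

```text
clock: 7.45
position: [0.4095, 0.2387, 0.0532]
ee_rot: [-0.144, -3.135, 0.003]
force: [-0.3, -0.5, -0.8]
width: 0.174
gripper_force: 20.0
```

Run:
```python
from h import *
s,y,_=state();print(s["position"],y,s["force"],s["width"])
for n in("side","wrist","top"):
  cv2.imwrite(f"pics/{n}3.png",get_image(n))
m=camera_model("side");g=s["position"]+[0,0,.019];im=cv2.imread("pics/side3.png")
u,v=pj(m,g)[0].astype(int);print(u,v)
box=(u-40,v-40,u+40,v+40);w=wood(im,box)
for L in range(0,60,5):
    R,t=pose(0,0,0,y+180,L);t=g-R@[.0007,0,.0697];print(L,round(np.abs(render(m,R,t,box)-w).sum()),end="; ")
cv2.imwrite("pics/s3c.png",cv2.resize(im[v-40:v+40,u-50:u+50],None,fx=6,fy=6,interpolation=cv2.INTER_CUBIC))
```

```text
[0.40950235 0.238726   0.05324589] 174.74829453457858 [-0.2533818  -0.53662671 -0.83315484] 0.1741968751852167
259 200
0 747; 5 687; 10 626; 15 557; 20 492; 25 427; 30 358; 35 324; 40 376; 45 445; 50 510; 55 577;
```

View pics/s3c.png

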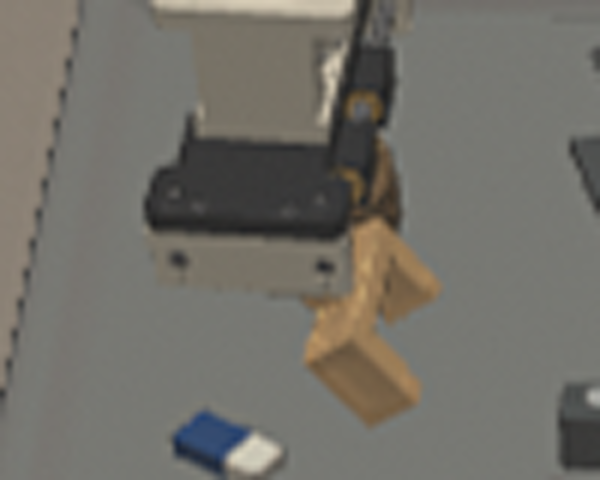

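The side crop shows the gauge leaning about 35° in the fingers (bridge at (350,290), leg ends near (400,400)), its lower edges just above the table. Now I'll ease the grip, press lightly and pivot it upright.

Request:
apply_moves:
  motion:
    - {"x":0,"y":0,"z":-0.5,"yaw":0,"hand":-1}
    - {"x":0,"y":0,"z":-0.9,"yaw":0,"hand":-1}
    - {"x":0.4,"y":-0.04,"z":-0.75,"yaw":0,"hand":-1}
    - {"x":0.8,"y":-0.07,"z":-0.6,"yaw":0,"hand":-1}
    - {"x":1.65,"y":-0.15,"z":-0.4,"yaw":0,"hand":-1}
    - {"x":2.5,"y":-0.23,"z":-0.3,"yaw":0,"hand":-1}
    - {"x":3.4,"y":-0.31,"z":-0.3,"yaw":0,"hand":-1}
    - {"x":4.25,"y":-0.39,"z":-0.4,"yaw":0,"hand":-1}
    - {"x":4.35,"y":-0.4,"z":-0.45,"yaw":0,"hand":-1}
    - {"x":4.35,"y":-0.4,"z":-0.45,"yaw":0,"hand":-1}
  newtons: 8

```text
clock: 8.85
position: [0.4538, 0.2354, 0.0501]
ee_rot: [-0.144, -3.138, 0.0]
force: [-0.7, -0.3, -1.6]
width: 0.174
gripper_force: 8.0
```

Run:
```python
from h import *
s,y,_=state();print(s["position"],y,s["force"],s["width"])
m=camera_model("side");g=s["position"]+[0,0,.019];im=get_image("side")
u,v=pj(m,g)[0].astype(int)
box=(u-40,v-40,u+40,v+40);w=wood(im,box)
for L in range(-20,40,4):
    R,t=pose(0,0,0,y+180,L);t=g-R@[.0007,0,.0697];print(L,round(np.abs(render(m,R,t,box)-w).sum()),end="; ")
cv2.imwrite("pics/s4c.png",cv2.resize(im[v-40:v+40,u-50:u+50],None,fx=6,fy=6,interpolation=cv2.INTER_CUBIC))
```

```text
[0.45375964 0.23538914 0.0500591 ] 174.73363474640485 [-0.65858408 -0.256761   -1.58037477] 0.1739935836015216
-20 919; -16 881; -12 848; -8 833; -4 815; 0 790; 4 763; 8 717; 12 667; 16 609; 20 557; 24 500; 28 446; 32 399; 36 395;
```

View pics/s4c.png

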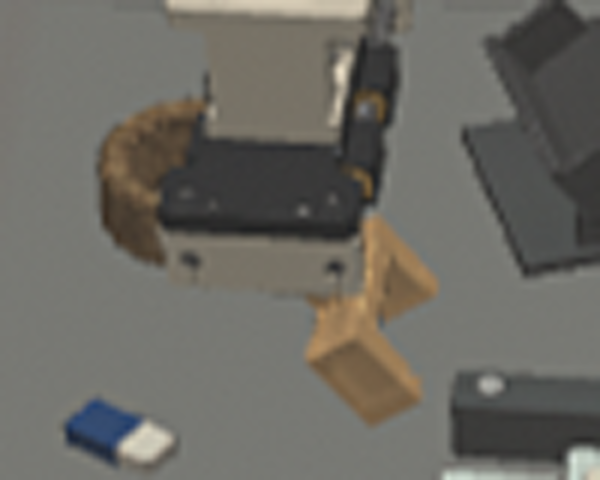

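The side crop shows it slid without pivoting: it still leans about 34° (leg end at (370,400)). I'll try letting it swing down under its own weight with a light grip, a few mm above the table.

Request:
apply_moves:
  motion:
    - {"x":0,"y":0,"z":0.4,"yaw":0,"hand":-1}
    - {"x":0,"y":0,"z":0.6,"yaw":0,"hand":-1}
    - {"x":0,"y":0,"z":0.6,"yaw":0,"hand":-1}
    - {"x":0,"y":0,"z":0.6,"yaw":0,"hand":-1}
    - {"x":0,"y":0,"z":0.6,"yaw":0,"hand":-1}
  newtons: 3

```text
clock: 9.52
position: [0.454, 0.2354, 0.0562]
ee_rot: [-0.144, -3.138, 0.0]
force: [1.0, 0.2, -1.9]
width: 0.174
gripper_force: 3.0
```

```bash
cat > lean.py <<'E'
from h import *
s,y,_=state();print(s["position"],y,s["force"],s["width"],s["gripper_force"])
m=camera_model("side");g=s["position"]+[0,0,.019];im=get_image("side");cv2.imwrite("pics/last_side.png",im)
u,v=pj(m,g)[0].astype(int)
box=(u-25,v-10,u+40,v+40);w=wood(im,box)
for L in range(-8,44,4):
    c=[]
    for dz in(-.006,-.003,0,.003):
        R,t=pose(0,0,0,y+180,L);t=g-R@[.0007,0,.0697+dz];c.append(round(np.abs(render(m,R,t,box)-w).sum()))
    print(L,c,end="; ")
E
python3 lean.py
```

```text
[0.45399504 0.23540555 0.05618957] 174.72798027108558 [ 1.03310248  0.19665072 -1.92610572] 0.1737191569332269 2.999952770769596
-8 [775, 773, 767, 765]; -4 [760, 753, 746, 740]; 0 [738, 730, 724, 710]; 4 [716, 702, 686, 679]; 8 [673, 654, 643, 629]; 12 [617, 601, 588, 574]; 16 [559, 542, 532, 523]; 20 [499, 478, 478, 472]; 24 [439, 425, 423, 417]; 28 [384, 370, 367, 372]; 32 [325, 311, 318, 335]; 36 [303, 302, 321, 341]; 40 [346, 352, 370, 401];
```

It still leans about 34°: the pads hold it. The cradle's fixed front wall makes a good stop, so I'll set the legs against the front of that wall and pivot the gauge upright on it.

Request:
apply_moves:
  motion:
    - {"x":0,"y":1,"z":3,"yaw":2,"hand":-1}
    - {"x":0.5,"y":4,"z":5,"yaw":10,"hand":-1}
    - {"x":1.5,"y":7,"z":5,"yaw":18,"hand":-1}
    - {"x":2.7,"y":9.35,"z":4,"yaw":21.1,"hand":-1}
    - {"x":2.7,"y":9.35,"z":2.1,"yaw":21.1,"hand":-1}
    - {"x":2.7,"y":9.35,"z":2.1,"yaw":21.1,"hand":-1}
  newtons: 15

```text
clock: 10.32
position: [0.4798, 0.3272, 0.0752]
ee_rot: [0.431, -3.108, 0.004]
force: [0.3, 0.1, -1.8]
width: 0.175
gripper_force: 15.0
```

```bash
python3 lean.py
```

```text
[0.47979344 0.32722482 0.0752446 ] -164.203422845526 [ 0.25584009  0.10112724 -1.77980091] 0.17531276331333967 14.999878406524658
-8 [766, 772, 776, 782]; -4 [728, 732, 740, 743]; 0 [693, 692, 697, 702]; 4 [648, 649, 655, 654]; 8 [598, 597, 600, 600]; 12 [541, 538, 539, 535]; 16 [479, 474, 475, 472]; 20 [437, 436, 432, 429]; 24 [404, 396, 391, 383]; 28 [370, 357, 355, 350]; 32 [335, 329, 328, 322]; 36 [328, 324, 330, 332]; 40 [375, 379, 380, 389];
```

Request:
apply_moves:
  motion:
    - {"x":0.9,"y":0.25,"z":0.1,"yaw":0,"hand":-1}
    - {"x":1.64,"y":0.46,"z":0.16,"yaw":0,"hand":-1}
    - {"x":2.0,"y":0.56,"z":0.45,"yaw":0,"hand":-1}
    - {"x":2.3,"y":0.65,"z":0.75,"yaw":0,"hand":-1}
    - {"x":2.7,"y":0.76,"z":1.05,"yaw":0,"hand":-1}
    - {"x":3.1,"y":0.87,"z":1.33,"yaw":0,"hand":-1}
    - {"x":3.5,"y":0.98,"z":1.55,"yaw":0,"hand":-1}
    - {"x":3.9,"y":1.1,"z":1.7,"yaw":0,"hand":-1}
    - {"x":4.3,"y":1.2,"z":1.85,"yaw":0,"hand":-1}
    - {"x":4.7,"y":1.33,"z":1.95,"yaw":0,"hand":-1}
  newtons: 5

```text
clock: 11.62
position: [0.5282, 0.3423, 0.0968]
ee_rot: [0.433, -3.112, 0.0]
force: [-1.7, -0.6, -0.8]
width: 0.171
gripper_force: 5.0
```

```bash
python3 lean.py
```

```text
[0.52820782 0.34231207 0.09681338] -164.16644810799292 [-1.67660787 -0.63124046 -0.78129688] 0.17096310577871734 5.0000495463609695
-8 [328, 317, 310, 316]; -4 [304, 284, 280, 281]; 0 [326, 302, 293, 288]; 4 [368, 350, 341, 335]; 8 [411, 392, 383, 377]; 12 [449, 438, 431, 427]; 16 [489, 489, 486, 480]; 20 [530, 531, 532, 532]; 24 [577, 575, 579, 579]; 28 [619, 620, 623, 624]; 32 [659, 660, 667, 670]; 36 [698, 703, 706, 710]; 40 [733, 741, 743, 750];
```

The gauge is now about upright (lean -3°). I'll back off, set it down on free worktop, let it settle, and measure the rail.

Request:
apply_moves:
  motion:
    - {"x":-1.5,"y":-0.5,"z":0.5,"yaw":0,"hand":-1}
    - {"x":-3.5,"y":-2,"z":1,"yaw":-5,"hand":-1}
    - {"x":-5.5,"y":-5,"z":1,"yaw":-12,"hand":-1}
    - {"x":-7.5,"y":-8,"z":0,"yaw":-18,"hand":-1}
    - {"x":-8.3,"y":-10.7,"z":-2,"yaw":-21.1,"hand":-1}
    - {"x":-8.3,"y":-10.7,"z":-3.7,"yaw":-21.1,"hand":-1}
    - {"x":-8.3,"y":-10.7,"z":-4.4,"yaw":-21.1,"hand":-1}
    - {"x":-8.3,"y":-10.7,"z":-4.4,"yaw":-21.1,"hand":-1}
  newtons: 10

```text
clock: 12.68
position: [0.445, 0.2363, 0.0528]
ee_rot: [-0.142, -3.138, -0.001]
force: [-0.3, 0.7, -0.6]
width: 0.177
gripper_force: 10.0
```

```bash
python3 lean.py
python3 - <<'E'
from h import *
m=camera_model("top");r=[t for t in (get_image("top") is not None and silhouettes("rail","top"))]
im=cv2.imread("pics/top0.png");
for t in r[:2]:
  print(t["rect"],t["p"],t["mask"].sum())
g=cv2.cvtColor(im,cv2.COLOR_BGR2GRAY).astype(float);g=cv2.GaussianBlur(g,(3,3),0)
# rail far edge & near edge: strongest bright<->dark transition per column at z=.01
def edge(cols,a,b,sgn):
  P=[]
  for u in cols:
    d=np.diff(g[a:b,u])*sgn;i=int(d.argmax());
    if 0<i<len(d)-1 and d[i]>8:
      o=.5*(d[i-1]-d[i+1])/(d[i-1]-2*d[i]+d[i+1]);P.append(bp(m,u,a+i+.5+o,.01)[:2])
  P=np.array(P)
  for _ in range(3):
    c=np.polyfit(P[:,1],P[:,0],1);e=np.abs(P[:,0]-np.polyval(c,P[:,1]));P=P[e<max(.002,1.5*np.median(e))]
  return c,len(P),e.std()
cols=[u for u in range(285,420) if not any(abs(u-k)<14 for k in(300,339,383))]
for nm,a,b,s in(("far",206,225,1),("near",238,256,-1)):
  c,n,e=edge(cols,a,b,s);print(nm,"yaw",-np.degrees(np.arctan(c[0])),"x at y=0",c[1],n,e)
E
```

```text
[0.44498417 0.23629142 0.05282905] 174.80347853884186 [-0.28440139  0.69483298 -0.59555029] 0.17651774274108215 10.000025779008865
-8 [265, 250, 247, 244]; -4 [284, 274, 272, 272]; 0 [346, 334, 341, 345]; 4 [410, 404, 408, 414]; 8 [470, 473, 477, 484]; 12 [538, 540, 549, 550]; 16 [600, 607, 619, 620]; 20 [661, 668, 678, 691]; 24 [716, 728, 735, 748]; 28 [759, 776, 782, 792]; 32 [801, 812, 824, 839]; 36 [837, 845, 857, 871]; 40 [867, 878, 891, 895]; [266.7, 211.3, 424.3, 269.2] 0.88 5579
far yaw -5.324265046026933 x at y=0 0.6180731442584747 28 0.0002204461615279395
near yaw -1.9791991108067366 x at y=0 0.5516816050034387 34 0.0021399360409492313
```

Request:
apply_moves:
  motion:
    - {"x":0,"y":0,"z":-0.15,"yaw":0,"hand":-1}
    - {"x":0,"y":0,"z":-0.3,"yaw":0,"hand":-1}
    - {"x":0,"y":0,"z":-0.2,"yaw":0,"hand":-0.6}
    - {"x":0,"y":0,"z":-0.2,"yaw":0,"hand":-0.4}
    - {"x":0,"y":0,"z":-0.2,"yaw":0,"hand":-0.4}
    - {"x":0,"y":0,"z":-0.2,"yaw":0,"hand":-0.4}
    - {"x":0,"y":0,"z":-0.2,"yaw":0,"hand":-0.4}
  newtons: 3

```text
clock: 13.7
position: [0.445, 0.2352, 0.0507]
ee_rot: [-0.144, -3.138, -0.0]
force: [-0.2, -0.1, 0.5]
width: 0.295
gripper_force: 0.0
```

```bash
cat > fit.py <<'E'
# fit standing gauge x,y,lean with side camera
from h import *
s,y,_=state();print(s["clock"],s["position"],y,s["width"])
m=camera_model("side");im=get_image("side");g=s["position"];u,v=pj(m,[g[0],g[1],.04])[0].astype(int)
box=(u-28,v-14,u+40,v+40);w=wood(im,box)
f=lambda p:np.abs(render(m,*pose(p[0],p[1],0,y+180,p[2]),box)-w).sum()
for l0 in (-3,3):
    r=minimize(f,[g[0],g[1],l0],method="Nelder-Mead",options=dict(initial_simplex=[[g[0],g[1],l0],[g[0]+.006,g[1],l0],[g[0],g[1]+.006,l0],[g[0],g[1],l0+6]]));print(r.x,r.fun)
E
python3 fit.py
```

```text
13.7 [0.44498815 0.23522091 0.05071269] 174.72814354576175 0.2954874693556365
[ 0.43530828  0.24385238 -9.95655557] 215.8862745098039
[ 0.43602434  0.24395524 -8.75045165] 215.96470588235292
```

Run:
```python
from h import *
im=get_image("side");m=camera_model("side");u,v=pj(m,[.445,.235,.04])[0].astype(int)
a=cv2.resize(im[v-30:v+50,u-40:u+50],(450,400),interpolation=cv2.INTER_CUBIC)
for (P,c) in (((.445,.235,0),(0,255,0)),):
    R,t=pose(.445,.2352,0,-5.27,0)
    for z in(0,.03,.042):
      for yy in(-.038,.038):
        q=[((pj(m,R@[xx,yy,z]+t)[0]-[u-40,v-30])*5+2).astype(int) for xx in(-.013,.013)];cv2.line(a,tuple(map(int,q[0])),tuple(map(int,q[1])),c,1)
w=get_image("wrist");b=cv2.resize(w[240:400,240:380],(350,400))
cv2.imwrite("pics/s9.png",np.hstack([a,b]))
```

```text
(no output)
```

View pics/s9.png

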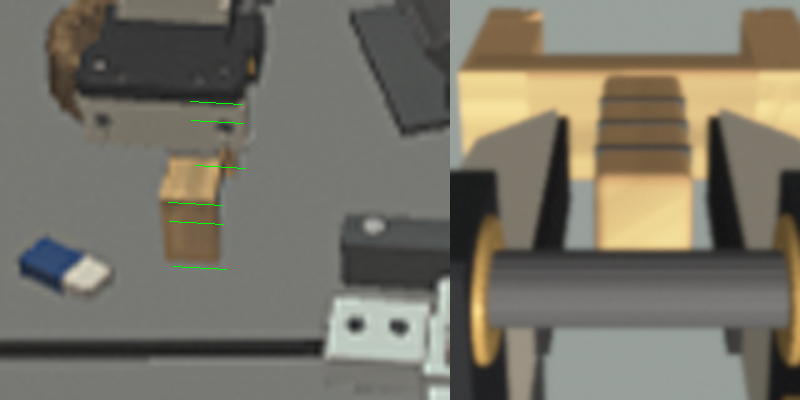

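The gauge stands upright on the table, leg side face at (190,220) in the crop, about 2 mm from where the overlay predicts. I'll regrip it and measure the feet finely.

Request:
apply_moves:
  motion:
    - {"x":-0.2,"y":0,"z":0,"yaw":0,"hand":-0.4}
    - {"x":-0.2,"y":0,"z":0,"yaw":0,"hand":-1}
    - {"x":-0.2,"y":0,"z":0,"yaw":0,"hand":-1}
    - {"x":-0.2,"y":0,"z":0,"yaw":0,"hand":-1}
    - {"x":-0.2,"y":0,"z":0,"yaw":0,"hand":-1}
  newtons: 40

```text
clock: 14.48
position: [0.443, 0.2353, 0.0508]
ee_rot: [-0.144, -3.138, -0.0]
force: [-1.2, 0.8, 0.4]
width: 0.175
gripper_force: 40.0
```

Run:
```python
from h import *
im=cv2.imread("pics/top0.png");m=camera_model("top")
g=cv2.GaussianBlur(cv2.cvtColor(im,cv2.COLOR_BGR2GRAY),(3,3),0)
ey=np.array([np.sin(np.radians(5.3)),np.cos(np.radians(5.3))]);ex=np.array([ey[1],-ey[0]])
# rectified patch at foot-top height: rows=x', cols=y', 0.5mm
O=np.array([.518,.03]);A=np.arange(-.05,.03,.0005);S=np.arange(-.17,.19,.0005)
W=O+A[:,None,None]*ex+S[None,:,None]*ey
p=pj(m,np.dstack([W,np.full(W.shape[:2],.028)]).reshape(-1,3)).astype(np.float32)
r=cv2.remap(g,p[:,0].reshape(W.shape[:2]),p[:,1].reshape(W.shape[:2]),cv2.INTER_CUBIC).astype(float)
pr=r[(A>-.016)&(A<.006)].mean(0);d=np.gradient(pr)
from scipy.signal import find_peaks
k,_=find_peaks(np.abs(d),height=1.5,distance=10);print([(round(S[i]*1e3,1),round(d[i],1)) for i in k])
for c in(-.122,-.008,.094):
    q=r[:,np.abs(S-c)<.012].mean(1);dq=np.gradient(q);i=np.argmax(dq[:90]);print("front edge x'",A[i]*1e3)
ms=camera_model("side");i2=cv2.imread("pics/side0.png");g2=cv2.GaussianBlur(cv2.cvtColor(i2,cv2.COLOR_BGR2GRAY),(3,3),0)
p=pj(ms,np.dstack([W,np.full(W.shape[:2],.028)]).reshape(-1,3)).astype(np.float32)
r=cv2.remap(g2,p[:,0].reshape(W.shape[:2]),p[:,1].reshape(W.shape[:2]),cv2.INTER_CUBIC).astype(float)
d=np.gradient(r[(A>-.016)&(A<.006)].mean(0));k,_=find_peaks(np.abs(d),height=1.5,distance=10);print([(round(S[i]*1e3,1),round(d[i],1)) for i in k])
p=pj(m,np.dstack([W+ex*.03,np.full(W.shape[:2],.03)]).reshape(-1,3)).astype(np.float32)
r=cv2.remap(g,p[:,0].reshape(W.shape[:2]),p[:,1].reshape(W.shape[:2]),cv2.INTER_CUBIC).astype(float)
d=np.gradient(r[(A>-.016)&(A<-.002)].mean(0));k,_=find_peaks(np.abs(d),height=1.5,distance=10);print("block",[(round(S[i]*1e3,1),round(d[i],1)) for i in k if S[i]>.11])
```

```text
[(np.float64(-140.5), np.float64(7.5)), (np.float64(-127.0), np.float64(-4.5)), (np.float64(-119.0), np.float64(4.3)), (np.float64(-101.5), np.float64(-7.3)), (np.float64(-26.0), np.float64(7.4)), (np.float64(-10.5), np.float64(-4.7)), (np.float64(-5.0), np.float64(4.0)), (np.float64(13.0), np.float64(-7.2)), (np.float64(75.5), np.float64(7.5)), (np.float64(91.0), np.float64(-4.5)), (np.float64(98.5), np.float64(4.2)), (np.float64(114.5), np.float64(-6.8)), (np.float64(146.5), np.float64(-5.3)), (np.float64(156.0), np.float64(3.7)), (np.float64(164.0), np.float64(-3.4)), (np.float64(171.5), np.float64(3.8))]
front edge x' -21.49999999999998
front edge x' -20.99999999999998
front edge x' -20.499999999999975
[(np.float64(-141.5), np.float64(7.1)), (np.float64(-124.5), np.float64(-4.6)), (np.float64(-115.0), np.float64(4.4)), (np.float64(-101.5), np.float64(-6.9)), (np.float64(-27.0), np.float64(6.3)), (np.float64(-10.0), np.float64(-4.0)), (np.float64(-1.5), np.float64(3.8)), (np.float64(13.5), np.float64(-6.2)), (np.float64(76.5), np.float64(6.2)), (np.float64(93.0), np.float64(-3.8)), (np.float64(102.5), np.float64(3.5)), (np.float64(116.5), np.float64(-5.7)), (np.float64(123.5), np.float64(-4.6)), (np.float64(154.5), np.float64(1.6)), (np.float64(162.0), np.float64(2.1))]
block [(np.float64(113.5), np.float64(-8.0)), (np.float64(120.0), np.float64(2.5)), (np.float64(147.0), np.float64(-5.7)), (np.float64(171.0), np.float64(4.0))]
```

Feet centres along the rail come out at s = 95.7, -6.6 and -121.2 mm, with the block face at 146.7 mm. Lifting over to carrier 1 and lowering.

Request:
apply_moves:
  motion:
    - {"x":0,"y":0,"z":2.5,"yaw":0,"hand":-1}
    - {"x":0,"y":0,"z":5,"yaw":0,"hand":-1}
    - {"x":3,"y":-4,"z":5.5,"yaw":0,"hand":-1}
    - {"x":6,"y":-8,"z":5.5,"yaw":0,"hand":-1}
    - {"x":8.6,"y":-11,"z":5.5,"yaw":0,"hand":-1}
    - {"x":8.6,"y":-11,"z":5,"yaw":0,"hand":-1}
    - {"x":8.6,"y":-11,"z":4.5,"yaw":0,"hand":-1}

```text
clock: 15.35
position: [0.5285, 0.1256, 0.0953]
ee_rot: [-0.144, -3.138, -0.001]
force: [0.3, 0.4, -1.4]
width: 0.171
gripper_force: 40.0
```

Run:
```python
from h import *
s,y,_=state();print(s["position"],y,s["force"],s["width"])
im=get_image("side");m=camera_model("side");u,v=pj(m,[.529,.125,.03])[0].astype(int)
a=cv2.resize(im[v-60:v+30,u-60:u+40],(660,594),interpolation=cv2.INTER_CUBIC);cv2.imwrite("pics/s10.png",a)
```

```text
[0.52845114 0.12560397 0.09529065] 174.7331633101893 [ 0.27016872  0.35742014 -1.36974816] 0.17086976962100345
```

Request:
apply_moves:
  motion:
    - {"x":0,"y":0,"z":-1,"yaw":0,"hand":-1}
    - {"x":0,"y":0,"z":-1.6,"yaw":0,"hand":-1}
    - {"x":0,"y":0,"z":-2.2,"yaw":0,"hand":-1}
    - {"x":0,"y":0,"z":-2.2,"yaw":0,"hand":-1}

```text
clock: 15.9
position: [0.5287, 0.1252, 0.0732]
ee_rot: [-0.144, -3.137, 0.0]
force: [0.5, -0.8, -0.9]
width: 0.176
gripper_force: 40.0
```

Request:
apply_moves:
  motion:
    - {"x":0,"y":0,"z":-0.7,"yaw":0,"hand":-1}
    - {"x":0,"y":0,"z":-1.4,"yaw":0,"hand":-1}
    - {"x":0,"y":0,"z":-2.1,"yaw":0,"hand":-1}
    - {"x":0,"y":0,"z":-2.1,"yaw":0,"hand":-1}

```text
clock: 16.4
position: [0.5286, 0.125, 0.052]
ee_rot: [-0.144, -3.137, 0.0]
force: [-0.3, 0.5, -1.2]
width: 0.175
gripper_force: 40.0
```

Request:
apply_moves:
  motion:
    - {"x":0.02,"y":0.25,"z":0,"yaw":0,"hand":-1}
    - {"x":0.05,"y":0.5,"z":0,"yaw":0,"hand":-1}
    - {"x":0.07,"y":0.75,"z":0,"yaw":0,"hand":-1}
    - {"x":0.09,"y":1.0,"z":0,"yaw":0,"hand":-1}
    - {"x":0.09,"y":1.0,"z":0,"yaw":0,"hand":-1}

```text
clock: 17.02
position: [0.53, 0.1357, 0.0528]
ee_rot: [0.144, 3.138, 0.001]
force: [0.8, -1.9, -1.6]
width: 0.175
gripper_force: 40.0
```

Request:
apply_moves:
  motion:
    - {"x":0.01,"y":0.1,"z":0,"yaw":0,"hand":-1}
    - {"x":0.01,"y":0.1,"z":0,"yaw":0,"hand":-1}

```text
clock: 17.27
position: [0.5301, 0.1363, 0.0528]
ee_rot: [0.144, 3.138, 0.0]
force: [-0.2, -1.9, -1.6]
width: 0.175
gripper_force: 40.0
```

Request:
apply_moves:
  motion:
    - {"x":0.01,"y":0.1,"z":0,"yaw":0,"hand":-1}
    - {"x":0.01,"y":0.1,"z":0,"yaw":0,"hand":-1}

```text
clock: 17.52
position: [0.5301, 0.1373, 0.0528]
ee_rot: [0.144, 3.138, 0.0]
force: [-0.0, -1.6, -0.6]
width: 0.171
gripper_force: 40.0
```

Request:
apply_moves:
  motion:
    - {"x":0.01,"y":0.1,"z":0,"yaw":0,"hand":-1}
    - {"x":0.01,"y":0.1,"z":0,"yaw":0,"hand":-1}

```text
clock: 17.77
position: [0.5303, 0.1384, 0.0528]
ee_rot: [0.144, 3.138, 0.0]
force: [-0.2, -1.4, -0.1]
width: 0.17
gripper_force: 40.0
```

Request:
apply_moves:
  motion:
    - {"x":0.01,"y":0.1,"z":0,"yaw":0,"hand":-1}
    - {"x":0.01,"y":0.1,"z":0,"yaw":0,"hand":-1}

```text
clock: 18.02
position: [0.5304, 0.1394, 0.0528]
ee_rot: [0.144, 3.138, 0.0]
force: [1.5, -2.8, -0.1]
width: 0.172
gripper_force: 40.0
```

Request:
apply_moves:
  motion:
    - {"x":0.01,"y":0.1,"z":0,"yaw":0,"hand":-1}
    - {"x":0.01,"y":0.1,"z":0,"yaw":0,"hand":-1}

```text
clock: 18.27
position: [0.5304, 0.14, 0.0527]
ee_rot: [-0.145, -3.138, 0.001]
force: [-0.5, -3.0, 1.3]
width: 0.172
gripper_force: 40.0
```

Request:
apply_moves:
  motion:
    - {"x":0,"y":0.05,"z":0,"yaw":0,"hand":-1}
    - {"x":0,"y":0.05,"z":0,"yaw":0,"hand":-1}

```text
clock: 18.52
position: [0.5304, 0.1401, 0.0527]
ee_rot: [-0.145, -3.138, 0.001]
force: [-0.3, -5.3, 0.9]
width: 0.171
gripper_force: 40.0
```

Request:
apply_moves:
  motion:
    - {"x":0.01,"y":0.1,"z":0,"yaw":0,"hand":-1}
    - {"x":0.01,"y":0.1,"z":0,"yaw":0,"hand":-1}

```text
clock: 18.77
position: [0.5304, 0.1401, 0.0526]
ee_rot: [-0.146, -3.138, 0.004]
force: [0.6, -7.8, 2.8]
width: 0.172
gripper_force: 40.0
```

Contact with the block is at TCP (0.5304, 0.1401). Backing off 5 mm, then lifting.

Request:
apply_moves:
  motion:
    - {"x":-0.02,"y":-0.2,"z":0,"yaw":0,"hand":-1}
    - {"x":-0.05,"y":-0.5,"z":0,"yaw":0,"hand":-1}
    - {"x":-0.05,"y":-0.52,"z":0,"yaw":0,"hand":-1}
    - {"x":-0.05,"y":-0.52,"z":1,"yaw":0,"hand":-1}
    - {"x":-0.05,"y":-0.52,"z":2.5,"yaw":0,"hand":-1}
    - {"x":-0.05,"y":-0.52,"z":4.5,"yaw":0,"hand":-1}
    - {"x":-0.05,"y":-0.52,"z":4.5,"yaw":0,"hand":-1}

```text
clock: 19.65
position: [0.5313, 0.1373, 0.0999]
ee_rot: [0.144, 3.135, 0.002]
force: [0.6, -0.0, -1.7]
width: 0.172
gripper_force: 40.0
```

Request:
apply_moves:
  motion:
    - {"x":-0.3,"y":-3.5,"z":0,"yaw":0,"hand":-1}
    - {"x":-0.7,"y":-7.5,"z":0,"yaw":0,"hand":-1}
    - {"x":-1.15,"y":-11.3,"z":0,"yaw":0,"hand":-1}
    - {"x":-1.15,"y":-11.3,"z":-1,"yaw":0,"hand":-1}
    - {"x":-1.15,"y":-11.3,"z":-2,"yaw":0,"hand":-1}
    - {"x":-1.15,"y":-11.3,"z":-2.6,"yaw":0,"hand":-1}
    - {"x":-1.15,"y":-11.3,"z":-2.6,"yaw":0,"hand":-1}

```text
clock: 20.52
position: [0.5182, 0.0246, 0.0712]
ee_rot: [-0.142, -3.137, -0.001]
force: [-0.0, -0.3, -1.3]
width: 0.169
gripper_force: 40.0
```

Request:
apply_moves:
  motion:
    - {"x":0,"y":0,"z":-0.7,"yaw":0,"hand":-1}
    - {"x":0,"y":0,"z":-1.4,"yaw":0,"hand":-1}
    - {"x":0,"y":0,"z":-1.8,"yaw":0,"hand":-1}
    - {"x":0,"y":0,"z":-1.8,"yaw":0,"hand":-1}

```text
clock: 21.02
position: [0.5183, 0.0235, 0.0534]
ee_rot: [-0.144, -3.138, 0.0]
force: [0.1, 0.2, -0.8]
width: 0.174
gripper_force: 40.0
```

Request:
apply_moves:
  motion:
    - {"x":0.05,"y":0.5,"z":0,"yaw":0,"hand":-1}
    - {"x":0.1,"y":1.1,"z":0,"yaw":0,"hand":-1}
    - {"x":0.18,"y":1.9,"z":0,"yaw":0,"hand":-1}
    - {"x":0.26,"y":2.8,"z":0,"yaw":0,"hand":-1}
    - {"x":0.35,"y":3.7,"z":0,"yaw":0,"hand":-1}
    - {"x":0.42,"y":4.5,"z":0,"yaw":0,"hand":-1}
    - {"x":0.46,"y":5.0,"z":0,"yaw":0,"hand":-1}
    - {"x":0.48,"y":5.2,"z":0,"yaw":0,"hand":-1}
    - {"x":0.48,"y":5.2,"z":0,"yaw":0,"hand":-1}

```text
clock: 22.15
position: [0.5234, 0.076, 0.0538]
ee_rot: [0.144, 3.138, 0.001]
force: [-0.2, -0.3, -1.4]
width: 0.173
gripper_force: 40.0
```

Request:
apply_moves:
  motion:
    - {"x":0.01,"y":0.1,"z":0,"yaw":0,"hand":-1}
    - {"x":0.01,"y":0.1,"z":0,"yaw":0,"hand":-1}

```text
clock: 22.4
position: [0.5234, 0.0763, 0.0538]
ee_rot: [-0.145, -3.138, 0.0]
force: [0.3, -1.4, -1.4]
width: 0.177
gripper_force: 40.0
```

Request:
apply_moves:
  motion:
    - {"x":0.01,"y":0.1,"z":0,"yaw":0,"hand":-1}
    - {"x":0.01,"y":0.1,"z":0,"yaw":0,"hand":-1}

```text
clock: 22.65
position: [0.5235, 0.0775, 0.0537]
ee_rot: [-0.145, -3.138, 0.0]
force: [0.5, -1.9, -0.1]
width: 0.172
gripper_force: 40.0
```

Request:
apply_moves:
  motion:
    - {"x":0.0,"y":0.05,"z":0,"yaw":0,"hand":-1}
    - {"x":0.0,"y":0.05,"z":0,"yaw":0,"hand":-1}

```text
clock: 22.9
position: [0.5235, 0.0781, 0.0537]
ee_rot: [0.144, 3.138, 0.0]
force: [0.5, -2.3, 0.6]
width: 0.17
gripper_force: 40.0
```

Request:
apply_moves:
  motion:
    - {"x":0.0,"y":0.05,"z":0,"yaw":0,"hand":-1}
    - {"x":0.0,"y":0.05,"z":0,"yaw":0,"hand":-1}

```text
clock: 23.15
position: [0.5236, 0.0784, 0.0537]
ee_rot: [0.145, 3.138, -0.0]
force: [-0.1, -2.7, -0.1]
width: 0.171
gripper_force: 40.0
```

Request:
apply_moves:
  motion:
    - {"x":0.0,"y":0.04,"z":0,"yaw":0,"hand":-1}
    - {"x":0.0,"y":0.04,"z":0,"yaw":0,"hand":-1}

```text
clock: 23.4
position: [0.5236, 0.0785, 0.0537]
ee_rot: [-0.145, -3.138, 0.001]
force: [0.4, -5.0, 0.2]
width: 0.174
gripper_force: 40.0
```

Run:
```python
from h import *
f=[]
for i in range(6):
    get_image("top");s=observe();f.append(s["force"])
print(np.mean(f,0),np.std(f,0),s["position"])
```

```text
[ 0.16211058 -5.14047918 -0.19771912] [0.42156897 0.45148106 0.53226394] [0.5235448  0.07845802 0.05370402]
```

Force rose to 5 N at the predicted spot, so the leg touches carrier 1. Back off, lift, and go on to carrier 3.

Request:
apply_moves:
  motion:
    - {"x":-0.02,"y":-0.25,"z":0,"yaw":0,"hand":-1}
    - {"x":-0.05,"y":-0.5,"z":0,"yaw":0,"hand":-1}
    - {"x":-0.05,"y":-0.5,"z":0,"yaw":0,"hand":-1}
    - {"x":-0.05,"y":-0.5,"z":1,"yaw":0,"hand":-1}
    - {"x":-0.05,"y":-0.5,"z":2.5,"yaw":0,"hand":-1}
    - {"x":-0.05,"y":-0.5,"z":4.5,"yaw":0,"hand":-1}
    - {"x":-0.05,"y":-0.5,"z":4.5,"yaw":0,"hand":-1}

```text
clock: 24.58
position: [0.5243, 0.0745, 0.1008]
ee_rot: [0.144, 3.135, 0.001]
force: [-0.3, 0.1, -1.1]
width: 0.174
gripper_force: 40.0
```

Request:
apply_moves:
  motion:
    - {"x":-0.4,"y":-4,"z":0,"yaw":0,"hand":-1}
    - {"x":-0.8,"y":-8.5,"z":0,"yaw":0,"hand":-1}
    - {"x":-1.2,"y":-13,"z":0,"yaw":0,"hand":-1}
    - {"x":-1.45,"y":-16.4,"z":0,"yaw":0,"hand":-1}
    - {"x":-1.45,"y":-16.4,"z":-1,"yaw":0,"hand":-1}
    - {"x":-1.45,"y":-16.4,"z":-2,"yaw":0,"hand":-1}
    - {"x":-1.45,"y":-16.4,"z":-2.6,"yaw":0,"hand":-1}
    - {"x":-1.45,"y":-16.4,"z":-2.6,"yaw":0,"hand":-1}

```text
clock: 25.58
position: [0.5082, -0.0889, 0.0722]
ee_rot: [-0.141, -3.137, -0.001]
force: [0.1, -0.1, -1.2]
width: 0.175
gripper_force: 40.0
```

Request:
apply_moves:
  motion:
    - {"x":0,"y":-0.1,"z":-0.6,"yaw":0,"hand":-1}
    - {"x":0,"y":-0.1,"z":-1.3,"yaw":0,"hand":-1}
    - {"x":0,"y":-0.1,"z":-1.9,"yaw":0,"hand":-1}
    - {"x":0,"y":-0.1,"z":-1.9,"yaw":0,"hand":-1}

```text
clock: 26.08
position: [0.5081, -0.0911, 0.0532]
ee_rot: [-0.144, -3.137, -0.0]
force: [-0.7, -0.1, -1.2]
width: 0.171
gripper_force: 40.0
```

Request:
apply_moves:
  motion:
    - {"x":0.05,"y":0.5,"z":0,"yaw":0,"hand":-1}
    - {"x":0.1,"y":1.1,"z":0,"yaw":0,"hand":-1}
    - {"x":0.18,"y":1.9,"z":0,"yaw":0,"hand":-1}
    - {"x":0.26,"y":2.8,"z":0,"yaw":0,"hand":-1}
    - {"x":0.35,"y":3.7,"z":0,"yaw":0,"hand":-1}
    - {"x":0.43,"y":4.6,"z":0,"yaw":0,"hand":-1}
    - {"x":0.51,"y":5.5,"z":0,"yaw":0,"hand":-1}
    - {"x":0.6,"y":6.4,"z":0,"yaw":0,"hand":-1}
    - {"x":0.68,"y":7.3,"z":0,"yaw":0,"hand":-1}
    - {"x":0.72,"y":7.7,"z":0,"yaw":0,"hand":-1}

```text
clock: 27.32
position: [0.5159, -0.0132, 0.0538]
ee_rot: [0.143, 3.138, 0.0]
force: [0.4, -2.4, -0.6]
width: 0.173
gripper_force: 40.0
```

Request:
apply_moves:
  motion:
    - {"x":0.05,"y":0.5,"z":0,"yaw":0,"hand":-1}
    - {"x":0.12,"y":1.2,"z":0,"yaw":0,"hand":-1}
    - {"x":0.18,"y":1.9,"z":0,"yaw":0,"hand":-1}
    - {"x":0.22,"y":2.4,"z":0,"yaw":0,"hand":-1}
    - {"x":0.25,"y":2.7,"z":0,"yaw":0,"hand":-1}
    - {"x":0.25,"y":2.7,"z":0,"yaw":0,"hand":-1}

```text
clock: 28.08
position: [0.5181, 0.0136, 0.0537]
ee_rot: [-0.143, -3.138, -0.001]
force: [-0.6, 0.6, -2.0]
width: 0.17
gripper_force: 40.0
```

Request:
apply_moves:
  motion:
    - {"x":0.01,"y":0.1,"z":0,"yaw":0,"hand":-1}
    - {"x":0.02,"y":0.2,"z":0,"yaw":0,"hand":-1}
    - {"x":0.02,"y":0.2,"z":0,"yaw":0,"hand":-1}

```text
clock: 28.45
position: [0.5181, 0.0147, 0.0536]
ee_rot: [-0.145, -3.138, 0.0]
force: [-1.9, -2.9, -1.0]
width: 0.172
gripper_force: 40.0
```

Request:
apply_moves:
  motion:
    - {"x":0.0,"y":0.05,"z":0,"yaw":0,"hand":-1}
    - {"x":0.0,"y":0.05,"z":0,"yaw":0,"hand":-1}

```text
clock: 28.7
position: [0.5182, 0.0154, 0.0536]
ee_rot: [-0.145, -3.138, 0.0]
force: [-0.9, -1.7, -1.4]
width: 0.169
gripper_force: 40.0
```

Request:
apply_moves:
  motion:
    - {"x":0.0,"y":0.08,"z":0,"yaw":0,"hand":-1}
    - {"x":0.0,"y":0.08,"z":0,"yaw":0,"hand":-1}

```text
clock: 28.95
position: [0.5183, 0.0164, 0.0537]
ee_rot: [-0.144, -3.138, -0.0]
force: [-0.5, -2.4, -1.7]
width: 0.169
gripper_force: 40.0
```

Request:
apply_moves:
  motion:
    - {"x":0.0,"y":0.05,"z":0,"yaw":0,"hand":-1}
    - {"x":0.0,"y":0.05,"z":0,"yaw":0,"hand":-1}

```text
clock: 29.2
position: [0.5183, 0.0166, 0.0537]
ee_rot: [-0.145, -3.138, 0.0]
force: [-0.7, -3.5, -2.4]
width: 0.171
gripper_force: 40.0
```

Request:
apply_moves:
  motion:
    - {"x":0.0,"y":0.03,"z":0,"yaw":0,"hand":-1}
    - {"x":0.0,"y":0.03,"z":0,"yaw":0,"hand":-1}

```text
clock: 29.45
position: [0.5183, 0.0167, 0.0537]
ee_rot: [-0.145, -3.138, 0.001]
force: [-1.7, -4.2, -2.1]
width: 0.172
gripper_force: 40.0
```

Carrier 3 is set. Back off, lift, then stand the gauge at its earlier free spot.

Request:
apply_moves:
  motion:
    - {"x":-0.02,"y":-0.25,"z":0,"yaw":0,"hand":-1}
    - {"x":-0.05,"y":-0.5,"z":0,"yaw":0,"hand":-1}
    - {"x":-0.05,"y":-0.5,"z":0,"yaw":0,"hand":-1}
    - {"x":-0.05,"y":-0.5,"z":1,"yaw":0,"hand":-1}
    - {"x":-0.05,"y":-0.5,"z":2.5,"yaw":0,"hand":-1}
    - {"x":-0.05,"y":-0.5,"z":5,"yaw":0,"hand":-1}
    - {"x":-0.05,"y":-0.5,"z":5,"yaw":0,"hand":-1}

```text
clock: 30.32
position: [0.5195, 0.0125, 0.1062]
ee_rot: [0.144, 3.134, 0.001]
force: [0.9, 0.0, -1.7]
width: 0.171
gripper_force: 40.0
```

Request:
apply_moves:
  motion:
    - {"x":-4,"y":2,"z":1,"yaw":0,"hand":-1}
    - {"x":-8,"y":5,"z":1,"yaw":0,"hand":-1}
    - {"x":-8,"y":10,"z":1,"yaw":0,"hand":-1}
    - {"x":-8,"y":15,"z":1,"yaw":0,"hand":-1}
    - {"x":-8,"y":20,"z":0,"yaw":0,"hand":-1}
    - {"x":-8,"y":22,"z":-1,"yaw":0,"hand":-1}
    - {"x":-8,"y":22,"z":-3,"yaw":0,"hand":-1}
    - {"x":-8,"y":22,"z":-4,"yaw":0,"hand":-1}
    - {"x":-8,"y":22,"z":-4.6,"yaw":0,"hand":-1}
    - {"x":-8,"y":22,"z":-4.6,"yaw":0,"hand":-1}

```text
clock: 31.58
position: [0.4379, 0.2316, 0.0577]
ee_rot: [-0.145, -3.138, 0.0]
force: [0.0, 0.1, -0.4]
width: 0.172
gripper_force: 40.0
```

Request:
apply_moves:
  motion:
    - {"x":0,"y":0,"z":-0.4,"yaw":0,"hand":-1}
    - {"x":0,"y":0,"z":-0.65,"yaw":0,"hand":-1}
    - {"x":0,"y":0,"z":-0.7,"yaw":0,"hand":-1}
    - {"x":0,"y":0,"z":-0.7,"yaw":0,"hand":-1}

```text
clock: 32.08
position: [0.438, 0.2321, 0.0508]
ee_rot: [0.145, 3.138, 0.0]
force: [0.4, -0.5, -1.0]
width: 0.17
gripper_force: 40.0
```

Request:
apply_moves:
  motion:
    - {"x":0,"y":0,"z":-0.05,"yaw":0,"hand":-0.8}
    - {"x":0,"y":0,"z":-0.05,"yaw":0,"hand":-0.6}
    - {"x":0,"y":0,"z":-0.05,"yaw":0,"hand":-0.4}
    - {"x":0,"y":0,"z":-0.05,"yaw":0,"hand":-0.4}
    - {"x":0,"y":0,"z":2,"yaw":0,"hand":-0.4}
    - {"x":0,"y":0,"z":5,"yaw":0,"hand":-0.4}
    - {"x":0,"y":0,"z":10,"yaw":0,"hand":-0.4}
    - {"x":-3,"y":0,"z":15,"yaw":0,"hand":-0.4}
    - {"x":-3,"y":0,"z":15,"yaw":0,"hand":-0.4}

```text
clock: 33.2
position: [0.4077, 0.2338, 0.2041]
ee_rot: [0.141, 3.133, 0.004]
force: [0.3, -0.2, -0.3]
width: 0.298
gripper_force: 0.0
```

Run:
```python
from h import *
print(observe()["width"])
im=get_image("side");cv2.imwrite("pics/end_full.png",im);m=camera_model("side")
ey=np.array([np.sin(np.radians(5.3)),np.cos(np.radians(5.3))]);ex=np.array([ey[1],-ey[0]])
O=np.array([.518,.03]);A=np.arange(-.016,.006,.0005);S=np.arange(-.17,.19,.0005)
W=O+A[:,None,None]*ex+S[None,:,None]*ey
from scipy.signal import find_peaks
g=cv2.GaussianBlur(cv2.cvtColor(im,cv2.COLOR_BGR2GRAY),(3,3),0)
p=pj(m,np.dstack([W,np.full(W.shape[:2],.028)]).reshape(-1,3)).astype(np.float32)
r=cv2.remap(g,p[:,0].reshape(W.shape[:2]),p[:,1].reshape(W.shape[:2]),cv2.INTER_CUBIC).astype(float)
d=np.gradient(r.mean(0));k,_=find_peaks(np.abs(d),height=1.5,distance=10);print([(float(round(S[i]*1e3,1)),float(round(d[i],1))) for i in k])
cv2.imwrite("pics/end.png",cv2.resize(im[150:390,200:400],(667,600*240//240),interpolation=cv2.INTER_CUBIC))
```

```text
0.2976805302176484
[(-36.0, 6.7), (-19.0, -4.5), (-10.5, 4.4), (4.5, -6.5), (26.0, 6.3), (44.5, -4.1), (53.5, 3.9), (66.5, -6.4), (89.5, 5.9), (106.0, -3.9), (116.0, 3.8), (127.0, -9.1), (155.0, 1.6), (162.0, 2.2)]
```

View pics/end.png

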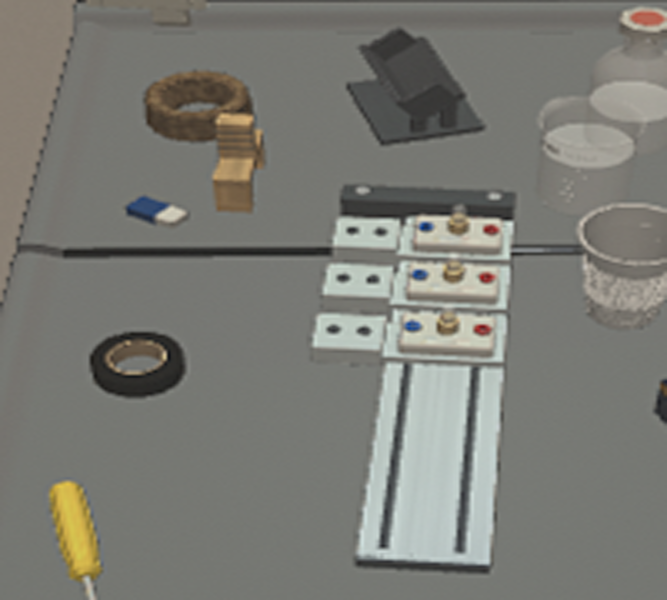

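The gauge stands upright at (235,165) in the crop, clear of the rail. The carriers are evenly spaced: edge gaps read 23.0 and 21.5 mm, within measuring error of 22. The bystanders haven't moved.

```bash
python3 -c "
from cell import *
print(sign_off())"
```

```text
the job is handed in; nothing more can be done
None
```

The job is handed in: all three carriers were set in order with the gauge. The two carrier-to-carrier gaps measure 21.5 and 23.0 mm on camera, 22 mm within reading error; the first gap was set by contact with the end block. The gauge stands upright on the worktop, clear of the rail.

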